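# Hang the roller caddy on the sloped under-shelf rail

### The arm

A 6-joint arm with a two-finger parallel gripper is mounted at the origin on the work surface. World frame = base frame: x ahead of the robot, y to its left, z up, the work surface at z = 0. Lengths are in mm, angles in rad, forces in N, time in s.
With the tool pointing down it reaches from about 300 to 950 mm from the base axis. Payload 3.1 kg.
Tool frame: the origin (TCP) lies midway between the tips of the shut fingers; the grasp point (between the pads) lies 19 mm behind it; z points along the fingers, y is the line along which they close (so a half turn about z gives the same grasp; the last joint's range is limited). The gripper opens to 85 mm and grips with 20 to 120 N. Pads are 22 mm wide; open, the fingers measure 114 mm over their backs; the gripper's body (76 mm by 85 mm) begins 54 mm behind the grasp point. The pads swing forward as they close: fully open they stand 13 mm farther back than shut.
Start: joints at [1.2, 0.308, 1.634, -0, 1.2, -0.07], TCP at [185.204, 596.935, 231.272] pointing down, gripper open.
Joint ranges: [-3.06, 3.06], [-0.79, 1.96], [0.05, 2.63], [-1.19, 4.34], [0.05, 2.64], [-2.94, 2.94]. Speed limits (rad/s): [2.79, 2.79, 3.14, 3.14, 3.14, 3.14].

### API

Orientations are given as a rotation vector (axis times angle).
In Python, from plant import r gives the robot as it stands.
- The arm moves only by the tool play_rows, never from a script. Its argument "motion" is a list of rows, each an object of numbers: "tx", "ty", "tz": the shift along the tool's x, y, z as a fraction of full scale; "ax", "ay", "az": the turn, a rotation vector about the tool's x, y, z as a fraction of full scale; "claw": the closure, from 0 (fully open) to 1 (shut). In form: [{"tx": .., "ty": .., "tz": .., "ax": .., "ay": .., "az": .., "claw": ..}, ...]. A call has 1 to 10 rows; each row is the pose to reach, as a shift and turn from the pose commanded when the call began, along the tool's axes at that moment; what a row does not reach only later rows make up. Full scale, the value 1, is 100 cm for a shift and 1.5 rad for a turn. A row lasts 1/8 s, in which the tool goes at most 62.5 mm and 10.7 degrees, less where a joint would pass 70% of its speed; a pose out of reach is approached as far as the arm can. A call with a number of a shift or a turn outside -1 to 1 is refused whole. A call with a gripper value outside its range is refused whole. The fingers move at their own pace and stop on an object; the grip force is fixed at half the most. Time passes only in rows, so rows that repeat a pose let the fingers close. It gives the time, the measured TCP pose, the force, the opening and the grip force at its end, in the units of the state.
- r.observe(): the state, without advancing time (a new reading comes with each control period).
- r.read_camera(name): name is "side" or "top" or "wrist"; returns the picture (384x512x3 uint8, red, green, blue); there is no depth.
- r.camera_info(name): a dict with "vertical_fov" (degrees; the focal length in pixels is half the picture's height over the tangent of half this angle, whatever the lens; pixels are square), "cx", "cy" (the principal point, pixels), "xyz" and "attitude" of the camera in the world. Camera axes: x right, y up, looking along -z (the intrinsics and any distortion apply to the point x, -y, -z); pixel columns grow to the right and rows downward; lengths in mm; the calibration is good to about 2 mm. A picture is of the moment at which its call begins: read the wrist's pose just before it. camera_info takes no time and is no camera call; for the wrist camera it gives the pose at the moment of the call.
- r.sign_off(): hands the job in; it is judged then, once.
The state is a dict: "time": time; "q": joint angles; "qvel": joint speeds; "joint_torque": joint torques, N m; "ee_pos": TCP position; "orientation": TCP orientation; "wrist_force": force on the tool from outside, world axes, zero at the start; "wrist_torque": the same for the moment, N m; "gripper_width": finger opening in mm; "gripper_force": force on a finger pad.
Only numpy, scipy, OpenCV 4.12 (cv2) and the standard library are available. Lean on these libraries where they do the work, as an engineer would, in place of code of your own. Each camera call takes 0.05 s, during which the arm holds its last target. There are 200 camera calls.

### The job

Hang the food caddy on the sloped rail: take it by the rubber grip on top, bring its open side over the rail and set its two rollers gently on the open high end, uphill of the orange keeper, without dropping it or bearing down on the rail. Still holding it, with the rollers kept on the rail, push it downhill past the sprung keeper, then let go so that it rolls in under the clear shelf and comes to rest at the red rubber stop with the keeper sprung back behind it. Never press or knock the rail harder than about 12 N, and leave the other things on the ledge where they are.

Things in the scene. Friction and masses are not known exactly. Their poses are not given: they have to be found in the camera images.
- caddy: Caddy to hang, 0.35 kg, 230 mm high: closed steel tin (72 x 88 x 62 mm with lid) under a C-shaped roller hanger. Origin: underside, straight below the rollers. z up, y the rolling direction, x to the C's open side: between lid (z 62 mm) and roller flanges (z 144) the rail enters from +x. Spine at x = -27 mm: 5 mm thick, 24 wide, a plate 76 wide above z = 148. Hung, it balances upright.
- seat (a point): On the caddy: the point midway between its two white grooved rollers, where the rail's top touches them (150 mm above the caddy's origin). Rollers at y = +-22 mm, turning about x; groove 14.6 mm wide, 24 mm across; flanges 36 mm across, reaching 6 mm below this point. Keep both rollers on the rail: lean the caddy with the rail.
- roller_a: The caddy's white roller at caddy y = +22 mm, the uphill one when hung. Origin: its centre, 12 mm above the groove bottom. It turns as it rolls.
- roller_b: The same at caddy y = -22 mm, the downhill roller when hung.
- grip (a point): On the caddy: centre of the black rubber grip on top, 12 mm thick (caddy x), 30 mm wide (caddy y), 42 mm high (21 mm above and below this point). Pinch across x from above. It stands on the hanger's top plate (x -29.5 to 12.5, y +-38 mm from the grip's centre), which is 21 mm below this point.
- stand: Fixed rail stand: wooden base 130 x 490 x 12 mm; aluminium post 30 mm square at y = -225 mm bearing a clear shelf and, on a hand-set clamp, a slender steel rail 10 mm in diameter. Origin: ledge level, mid base. y runs along the rail to its open high end (free end y = 222 mm), x across; the rail is at x = 0 and falls 6 degrees towards -y. It gives about 6 N per mm at the high end.
- landing (a point): Stand point on the high end (stand x = 0, y = 160 mm, z = 226 mm): MIDDLE of the clamp's band. The rail's own height is not measured: its axis here is anywhere from 20 mm below to 20 mm above this point and must be found by feel (its top is 5 mm above its axis). Set the rollers down with point seat at stand y between 140 and 185 mm, uphill of the keeper.
- keeper (a joint): Orange sprung keeper arm at stand y = 105 mm, sticking out 40 mm from the rail to the stand's -x side, 20 mm below the rail's axis, 6 mm thick. 0 rad: straight out. Folds downhill only, to 1.35 rad, when the caddy's spine pushes it with about 2 to 3 N; springs back to 0 once the spine is past (point seat at stand y below about 55 mm). It holds back a caddy left uphill of it.
- shelf_edge (a point): Middle of the clear shelf's uphill edge, underside (stand y = -12 mm, z = 336 mm; shelf 8 mm thick, on two 10 mm bars below it at x = +-47 mm; 110 mm wide in x, running from here to the post). The hung caddy passes under it; a gripper does not fit there.
- park (a point): Ledge point below the caddy's place at the soft red rubber stop (stand x = 0, y = -134 mm). Let go past the keeper, the caddy rolls here by itself at about 0.06 m/s (some 3 s) and stops against the rubber, leaning with the rail. Hung with its spine on the stand's -x side (caddy x along stand x).
- scoop: Bystander: white plastic scoop, 175 mm long, 36 mm high, lying on the ledge. Origin near its middle, on the ledge.
- tong: Bystander: stainless tong, 205 mm long, 16 mm high, lying flat. Origin 70 mm from its hinge end, on the ledge.
- jar: Bystander: closed glass jar with a wooden lid, 76 mm across, 115 mm high. Origin: centre of its underside.
- ring: Bystander: hard blue silicone feeding ring, 96 mm across, 14 mm high, lying flat. Origin: centre of its underside.
- bowl: Bystander: white ceramic bowl, 116 mm across, 45 mm high. Origin: centre of its underside.
There are look-alikes about, which are no part of the job. What is shaped like the caddy but yellow is not meant.

How it is judged (in metres and radians):
On the way, in this order (a step that is already met when the one before it is completed fails the run):
1. held by the gripper, the caddy's rollers rest on the open high end of the rail, uphill of the keeper (y of caddy in the frame of stand between 0.125 and 0.21 m and x of caddy in the frame of stand between -0.015 and 0.015 m and contact force between any of roller_a, roller_b and stand above 0.3 N and contact force between the fingers and caddy above 1 N), for 0.2 s.
2. with its rollers on the rail and still held, the caddy pushes the keeper aside (value of joint keeper above 0.7 rad and x of caddy in the frame of stand between -0.015 and 0.015 m and contact force between any of roller_a, roller_b and stand above 0.3 N and contact force between the fingers and caddy above 1 N), for 0.1 s.
At the end, for the whole second after the job is handed in: The caddy hangs with both rollers on the rail, released and at rest (under 20 mm/s), at the rubber stop: its origin between y = -152 and -117 mm in the stand's frame, within 15 mm of the rail's line, hanging within 0.2 rad of upright; the keeper is back to under 0.15 rad (y of caddy in the frame of stand between -0.152 and -0.117 m and x of caddy in the frame of stand between -0.015 and 0.015 m and contact force between each of roller_a, roller_b and stand above 0.4 N and linear speed of caddy below 0.02 m/s and value of joint keeper below 0.15 rad and angle between caddy's own z axis and vertical below 0.2 rad); the robot touches nothing.
It fails at once if the rail, keeper, stop or stand is pressed or knocked by the caddy or the robot with more than 12 N (contact force between any of caddy, the arm, the fingers and stand above 12 N).
It fails at once if the scoop, tong, jar, feeding ring or bowl is moved by more than 30 mm (distance of any of scoop, tong, jar, ring, bowl from where it was at the start of the episode above 0.03 m).
It also fails if it takes over 72 s, if anything falls off the work surface, if the arm or the gripper's body presses on something with over 40 N, if the wrist force passes 120 N, or if a joint passes its speed limit or range.

## Working session

There is one attempt and no reset: what is moved stays moved. The work goes in short steps, Python scripts to look and compute and a tool call to move; the robot and the scene stay as the last step left them, time stands still between calls to the robot, and variables do not carry over. Pictures are saved under pics/ and viewed, at most 10 in all, crops included, and the job is handed in when it is done.

Besides the shell and the picture viewer there is one more tool, called after "Emit:" by a JSON object that holds its "method" and its "body". play_rows: Moves the arm, as the interface text tells. Its arguments: {"type":"object","properties":{"motion":{"type":"array","items":{"type":"object","properties":{"tx":{"type":"number"},"ty":{"type":"number"},"tz":{"type":"number"},"ax":{"type":"number"},"ay":{"type":"number"},"az":{"type":"number"},"claw":{"type":"number"}}}}},"required":["motion"]}

```bash
mkdir -p pics; ls
python3 - <<'E'
from plant import r
import cv2,json
for n in("side","top","wrist"):
    print(n,r.camera_info(n)); cv2.imwrite(f"pics/{n}0.png",r.read_camera(n)[:,:,::-1])
print(r.observe())
E
```

```text
pics
side {'vertical_fov': 54.88586204952206, 'cx': 257.6876131341035, 'cy': 184.4383465042551, 'xyz': array([ 292.23505707, -787.5964562 ,  972.41703331]), 'attitude': array([ 0.79986682, -0.06316562, -0.14889748])}
top {'vertical_fov': 51.826468685050756, 'cx': 255.005065514087, 'cy': 193.48331663630032, 'xyz': array([ 328.13764388,   14.36042762, 1518.54602182]), 'attitude': array([ 0.03510313, -0.06975478, -1.56384617])}
wrist {'vertical_fov': 70.08551179437876, 'cx': 253.82069144087146, 'cy': 194.79909106953073, 'xyz': array([114.9937276 , 618.2760347 , 371.86362648]), 'attitude': array([-0.25224315, -0.18350617,  1.26110854])}
{'time': 0.15, 'q': array([ 1.20028867e+00,  3.08828079e-01,  1.63487042e+00, -1.48183920e-05,
        1.19974369e+00, -6.96956867e-02]), 'qvel': array([-0.00279977, -0.00237558, -0.00435491,  0.00069432, -0.00024863,
       -0.00072619]), 'joint_torque': array([-3.73322027e-04, -4.15800083e+01, -2.77145970e+01, -1.02775803e-04,
        6.05224268e-03,  6.07594743e-06]), 'ee_pos': array([184.97705968, 596.32022175, 230.30784781]), 'orientation': array([-4.70667782e-01, -3.10573917e+00,  2.83954333e-03]), 'wrist_force': array([-0.4277474 , -0.42779132,  0.28750375]), 'wrist_torque': array([ 0.05692427, -0.03119963,  0.02414428]), 'gripper_force': 0.0, 'gripper_width': 85.55536073194659}
```

View pics/side0.png

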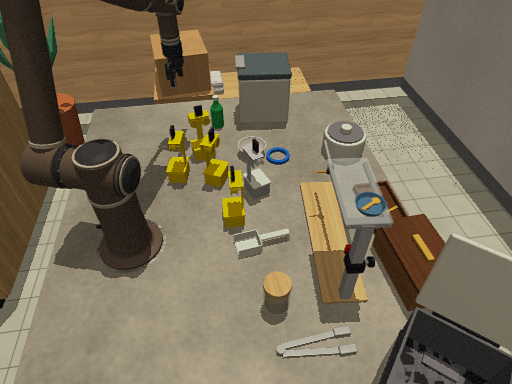

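View pics/top0.png

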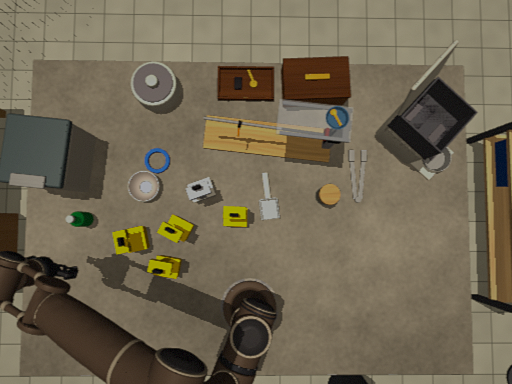

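Candidates for the caddy: a steel/grey one at side (258,180), top (200,190). The yellow ones are look-alikes: side (233,210), (216,172), (205,150), (178,165), (199,118). I'm choosing the grey one, and will check it in a close crop.

Run:
```python
import cv2,numpy as np
s=cv2.imread("pics/side0.png");t=cv2.imread("pics/top0.png")
f=lambda i,x,y,w,h,k:cv2.resize(i[y:y+h,x:x+w],None,fx=k,fy=k,interpolation=cv2.INTER_CUBIC)
a=f(s,225,125,80,100,6); b=f(t,175,165,50,50,6); c=f(t,195,95,160,75,5)
o=np.zeros((600,800,3),np.uint8); o[:600,:480]=a; o[:300,480:780]=b
cv2.imwrite("pics/c1.png",o)
cv2.imwrite("pics/c2.png",np.vstack([c[:, :800],np.zeros((5,800,3),np.uint8)]))
```

```text
(no output)
```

View pics/c1.png

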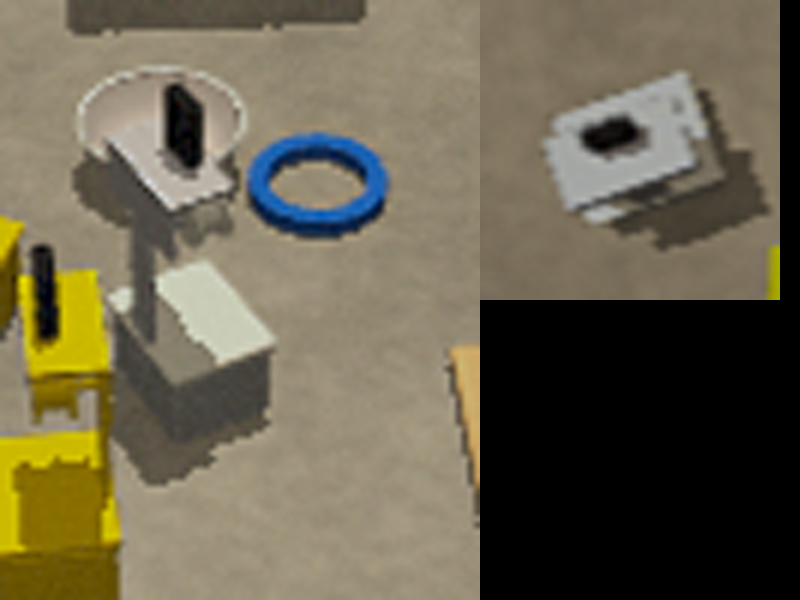

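View pics/c2.png

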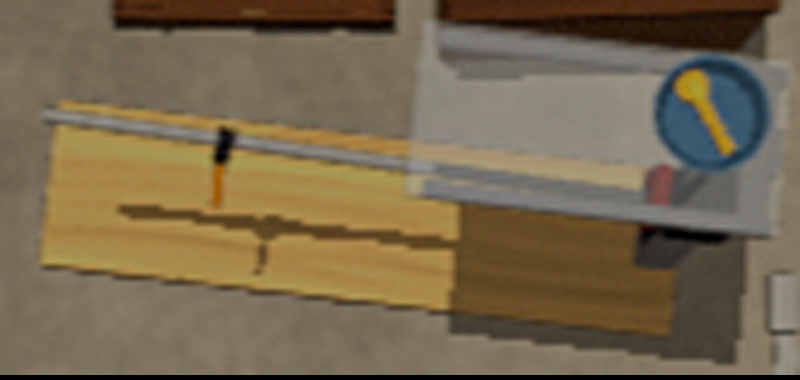

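The c1 crop confirms the grey caddy: it is a steel tin with a black grip, and its spine is on the world -x side. In c2, the rail runs along image left-right with its high end at left (45,115), and the keeper at (217,185) points to -x. Next I need the stand in the side view.

Run:
```python
import cv2,numpy as np
s=cv2.imread("pics/side0.png");w=cv2.imread("pics/wrist0.png")
f=lambda i,x,y,w,h,k:cv2.resize(i[y:y+h,x:x+w],None,fx=k,fy=k,interpolation=cv2.INTER_CUBIC)
a=f(s,295,145,100,150,4)
o=np.zeros((600,800,3),np.uint8); o[:600,:400]=a; o[:300,400:]=cv2.resize(w,(400,300))
cv2.imwrite("pics/c3.png",o)
```

```text
(no output)
```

View pics/c3.png

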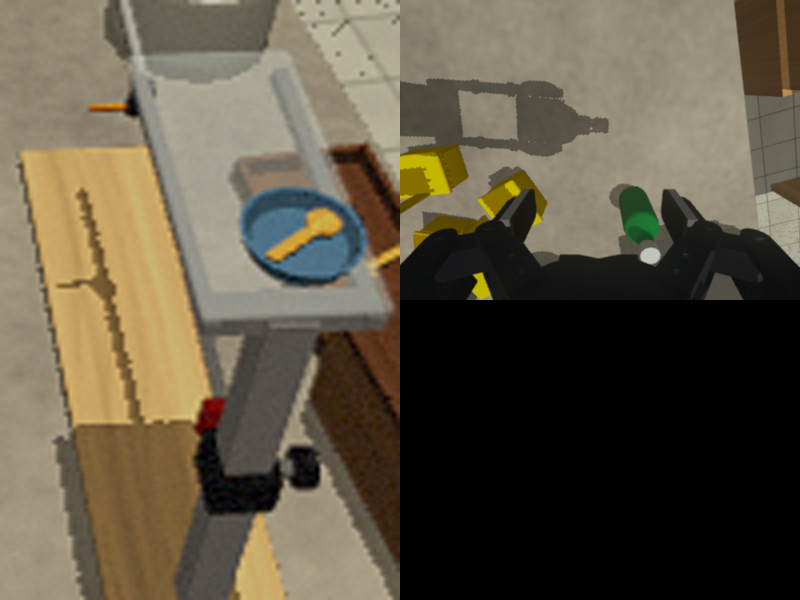

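```bash
cat > h.py <<'E'
import numpy as np
from scipy.spatial.transform import Rotation as R
from scipy.optimize import least_squares
CAM={'side':dict(fov=54.88586204952206,c=(257.6876,184.4383),p=[292.23505707,-787.5964562,972.41703331],a=[0.79986682,-0.06316562,-0.14889748]),
'top':dict(fov=51.826468685050756,c=(255.00507,193.48332),p=[328.13764388,14.36042762,1518.54602182],a=[0.03510313,-0.06975478,-1.56384617])}
def proj(n,P):
    c=CAM[n];f=192/np.tan(np.radians(c['fov']/2))
    q=R.from_rotvec(c['a']).inv().apply(np.atleast_2d(P)-c['p'])
    return np.c_[c['c'][0]+f*q[:,0]/-q[:,2],c['c'][1]-f*q[:,1]/-q[:,2]]
def place(x,y,yaw,L): return R.from_euler('z',yaw).apply(np.atleast_2d(L))+[x,y,0]
def crop(u,v,k,ox,oy): return np.array([(u+.5)/k-.5+ox,(v+.5)/k-.5+oy])
E
cat > fit.py <<'E'
from h import *
T=lambda u,v:('top',crop(u,v,5,195,95)); S=lambda u,v:('side',crop(u,v,4,295,145))
rz=lambda y,h:226+h+(y-160)*np.tan(np.radians(6))
obs=[(T(62,100),lambda h:(65,245,12)),(T(40,267),lambda h:(-65,245,12)),(T(672,333),lambda h:(-65,-245,12)),
(T(45,115),lambda h:(0,222,rz(222,h))),(T(217,207),lambda h:(-40,105,rz(105,h)-20)),(T(408,192),lambda h:(-55,-12,344)),
(S(22,152),lambda h:(-65,245,12)),(S(90,107),lambda h:(-40,105,rz(105,h)-20)),(S(134,58),lambda h:(-55,-12,344)),(S(285,52),lambda h:(55,-12,344))]
def res(p): return np.concatenate([proj(o[0],place(*p[:3],g(p[3])))[0]-o[1] for o,g in obs])
s=least_squares(res,[560,0,0,0],loss='soft_l1',x_scale=[100,100,1,10]);print('stand',s.x,'\n',s.fun.reshape(-1,2).round(1))
T=lambda u,v:('top',crop(u-480,v,6,175,165)); S=lambda u,v:('side',crop(u,v,6,225,125))
obs=[(T(555,125),lambda h:(12.5,38,188)),(T(688,73),lambda h:(12.5,-38,188)),(T(580,212),lambda h:(-29.5,38,188)),(T(612,135),lambda h:(0,0,230)),
(S(107,140),lambda h:(-29.5,38,188)),(S(175,208),lambda h:(-29.5,-38,188)),(S(237,185),lambda h:(12.5,-38,188)),(S(182,92),lambda h:(0,0,230)),
(S(178,382),lambda h:(h-36,-44,62)),(S(275,345),lambda h:(h+36,-44,62)),(S(180,440),lambda h:(h-36,-44,0)),(S(208,262),lambda h:(h+36,44,62))]
s=least_squares(res,[400,200,.35,0],loss='soft_l1',x_scale=[100,100,1,10]);print('caddy',s.x,'\n',s.fun.reshape(-1,2).round(1))
E
python3 fit.py
```

```text
stand [ 6.44512961e+02 -6.76611536e+01 -9.86401082e-02 -1.14591811e+01] 
 [[-0.3 -0. ]
 [ 0.3 -0.3]
 [ 0.4  0.1]
 [ 1.5  0.1]
 [ 1.  -0.6]
 [-0.   0.5]
 [-1.1 -1. ]
 [ 0.3  0. ]
 [-2.  -1.5]
 [ 1.3 -1.6]]
caddy [4.37686309e+02 1.75148416e+02 3.67970689e-01 4.26519953e+00] 
 [[-0.3  2.1]
 [-1.3  2.9]
 [-0.2 -0.7]
 [ 0.5 -1.1]
 [ 0.  -0.6]
 [-0.3  0.6]
 [ 0.4  0.3]
 [ 0.5  0.8]
 [-0.2  0.3]
 [ 1.1 -0.7]
 [-0.4  2.8]
 [-0.1 -0.9]]
```

```bash
cat >> h.py <<'E'
import json
STAND=np.array([644.5,-67.7,-.0986]); CADDY=np.array([437.7,175.1,.368])
def toolR(yaw,lean=0): # tool y along body x, tool z down; lean about body x
    return R.from_euler('z',yaw)*R.from_euler('x',lean)*R.from_matrix(np.array([[0,1,0],[1,0,0],[0,0,-1]]).T)
def cmd(): d=json.load(open('cmd.json'));return np.array(d['p']),R.from_rotvec(d['r'])
def save(p,r): json.dump(dict(p=list(p),r=list(r.as_rotvec())),open('cmd.json','w'))
def delta(p,r):
    p0,r0=cmd(); t=r0.inv().apply(np.array(p)-p0)/1000; a=(r0.inv()*r).as_rotvec()/1.5
    return np.r_[t,a].round(4)
def did(row): # row: final tx..az of the last call
    p0,r0=cmd(); row=np.array(row,float); p,r=p0+r0.apply(row[:3]*1000),r0*R.from_rotvec(row[3:]*1.5); save(p,r); return p,r
E
python3 - <<'E'
from h import *
save([185.204,596.935,231.272],R.from_rotvec([-4.70667782e-01,-3.10573917e+00,2.8e-3]))
print(cmd()[1].as_matrix().round(3)); print(toolR(.368).as_matrix().round(3))
p=[437.7,175.1,330]; print(delta(p,toolR(.368)))
print(delta([185,597,331],cmd()[1]))
print(toolR(.368).as_rotvec())
E
```

```text
[[-0.955  0.296 -0.001]
 [ 0.296  0.955 -0.002]
 [ 0.    -0.002 -1.   ]]
[[-0.36   0.933  0.   ]
 [ 0.933  0.36   0.   ]
 [ 0.     0.    -1.   ]]
[-3.661e-01 -3.283e-01 -9.820e-02 -1.200e-03  5.000e-04  6.013e-01]
[ 0.0002 -0.0002 -0.0997  0.      0.      0.    ]
[1.77750016 2.5903856  0.        ]
```

Emit:
{"method": "play_rows", "body": {"motion": [{"tz": -0.06,"claw": 0.3},{"tx": -0.03,"ty": -0.03,"tz": -0.1,"az": 0.05,"claw": 0.3},{"tx": -0.366,"ty": -0.328,"tz": -0.098,"ax": -0.0012,"ay": 0.0005,"az": 0.601,"claw": 0.3},{"tx": -0.366,"ty": -0.328,"tz": -0.098,"ax": -0.0012,"ay": 0.0005,"az": 0.601,"claw": 0.3},{"tx": -0.366,"ty": -0.328,"tz": -0.098,"ax": -0.0012,"ay": 0.0005,"az": 0.601,"claw": 0.3},{"tx": -0.366,"ty": -0.328,"tz": -0.098,"ax": -0.0012,"ay": 0.0005,"az": 0.601,"claw": 0.3},{"tx": -0.366,"ty": -0.328,"tz": -0.098,"ax": -0.0012,"ay": 0.0005,"az": 0.601,"claw": 0.3},{"tx": -0.366,"ty": -0.328,"tz": -0.098,"ax": -0.0012,"ay": 0.0005,"az": 0.601,"claw": 0.3},{"tx": -0.366,"ty": -0.328,"tz": -0.098,"ax": -0.0012,"ay": 0.0005,"az": 0.601,"claw": 0.3},{"tx": -0.366,"ty": -0.328,"tz": -0.098,"ax": -0.0012,"ay": 0.0005,"az": 0.601,"claw": 0.3}]}}

```text
validation failed for argument at $.mo...
```

Emit:
{"method": "play_rows", "body": {"motion": [{"claw": 0.3},{"claw": 0.3},{"claw": 0.3}]}}

```text
validation failed for argument at $.mo...
```

Run:
```python
from h import *; from plant import r; import cv2
p,q=did([-.366,-.328,-.098,-.0012,.0005,.601]); print(p,q.as_rotvec())
i=r.camera_info('wrist');o=r.observe();print(i,o['time'],o['ee_pos'],o['orientation'],o['gripper_width'],o['wrist_force'])
cv2.imwrite('pics/w1.png',r.read_camera('wrist')[:,:,::-1])
```

```text
[437.65064235 175.3880074  329.82566959] [-1.77684879e+00 -2.59079516e+00 -8.46300947e-05]
{'vertical_fov': 70.08551179437876, 'cx': 253.82069144087146, 'cy': 194.79909106953073, 'xyz': array([115.01831409, 618.33932936, 372.01327334]), 'attitude': array([-0.25207769, -0.18376452,  1.26106534])} 0.15 [184.97705968 596.32022175 230.30784781] [-4.70667782e-01 -3.10573917e+00  2.83954333e-03] 85.55536073194659 [-0.4277474  -0.42779132  0.28750375]
```

View pics/w1.png

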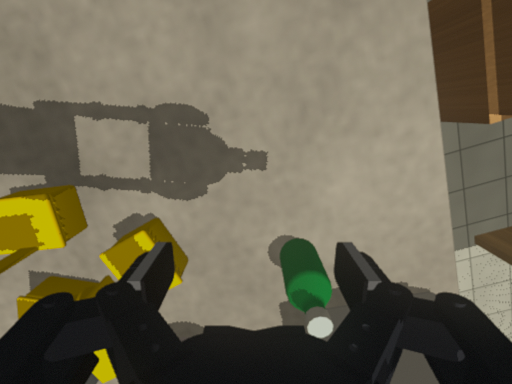

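The rows were refused because every field has to be given, so the arm hasn't moved and this picture only shows the start view. I'll reset the book-keeping and resend.

Emit:
{"method": "play_rows", "body": {"motion": [{"tx": 0,"ty": 0,"tz": -0.06,"ax": 0,"ay": 0,"az": 0,"claw": 0.3},{"tx": -0.03,"ty": -0.03,"tz": -0.1,"ax": 0,"ay": 0,"az": 0.05,"claw": 0.3},{"tx": -0.366,"ty": -0.328,"tz": -0.098,"ax": -0.0012,"ay": 0.0005,"az": 0.601,"claw": 0.3},{"tx": -0.366,"ty": -0.328,"tz": -0.098,"ax": -0.0012,"ay": 0.0005,"az": 0.601,"claw": 0.3},{"tx": -0.366,"ty": -0.328,"tz": -0.098,"ax": -0.0012,"ay": 0.0005,"az": 0.601,"claw": 0.3},{"tx": -0.366,"ty": -0.328,"tz": -0.098,"ax": -0.0012,"ay": 0.0005,"az": 0.601,"claw": 0.3},{"tx": -0.366,"ty": -0.328,"tz": -0.098,"ax": -0.0012,"ay": 0.0005,"az": 0.601,"claw": 0.3},{"tx": -0.366,"ty": -0.328,"tz": -0.098,"ax": -0.0012,"ay": 0.0005,"az": 0.601,"claw": 0.3},{"tx": -0.366,"ty": -0.328,"tz": -0.098,"ax": -0.0012,"ay": 0.0005,"az": 0.601,"claw": 0.3},{"tx": -0.366,"ty": -0.328,"tz": -0.098,"ax": -0.0012,"ay": 0.0005,"az": 0.601,"claw": 0.3}]}}

```text
time: 1.45
ee_pos: [438.9, 172.1, 329.2]
orientation: [1.784, 2.586, 0.002]
wrist_force: [-0.7, 0.3, 0.6]
gripper_width: 59.6
gripper_force: 0.0
```

Run:
```python
from h import *; from plant import r; import cv2
r.read_camera('wrist')
i=r.camera_info('wrist');o=r.observe();print(i,o['time'],o['ee_pos'],o['orientation'],o['gripper_width'],o['wrist_force'])
cv2.imwrite('pics/w2.png',r.read_camera('wrist')[:,:,::-1])
```

```text
{'vertical_fov': 70.08551179437876, 'cx': 253.82069144087146, 'cy': 194.79909106953073, 'xyz': array([412.62923438, 241.17837276, 470.84065182]), 'attitude': array([-0.28802302, -0.05356585,  0.36189398])} 1.5 [438.78174563 172.64831665 329.09544448] [1.78227865e+00 2.58684314e+00 1.78169891e-03] 59.75596674336068 [ 0.9939304  -0.37110065 -1.02115593]
```

View pics/w2.png

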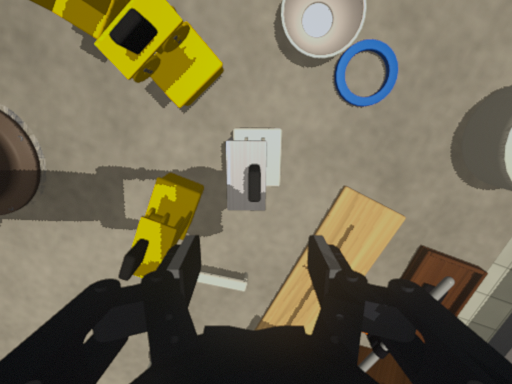

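The wrist view shows the caddy: its plate spans (226–267, 140–210), the grip is at (254,183), and it sits almost square to the gripper with the spine to the left. A yellow look-alike is at (165,225).

```bash
cat > fit2.py <<'E'
from h import *
CAM['w']=dict(fov=70.08551179437876,c=(253.82,194.80),p=[412.62923438,241.17837276,470.84065182],a=[-0.28802302,-0.05356585,0.36189398])
obs=[((226.5,141),(-29.5,38,188,0)),((267,140.5),(12.5,38,188,0)),((227,210),(-29.5,-38,188,0)),((266,210),(12.5,-38,188,0)),
((281,128),(36,44,62,1)),((233,128),(-36,44,62,1)),((281,186),(36,-44,62,1)),((254.5,166),(0,15,230,0)),((254.5,202),(0,-15,209-21,0))]
def res(p): return np.concatenate([proj('w',place(*p[:3],np.array(L[:3])+[L[3]*p[3],0,0]))[0]-o for o,L in obs])
s=least_squares(res,[437,175,.36,0],loss='soft_l1',x_scale=[100,100,1,10]);print(s.x,'\n',s.fun.reshape(-1,2).round(1))
E
python3 fit2.py
```

```text
[4.36632104e+02 1.80888932e+02 3.63949644e-01 4.47514048e+00] 
 [[ -0.9  -0.7]
 [ -0.1  -0.2]
 [  0.6   0.6]
 [ -0.1   0.6]
 [  1.2  -0.3]
 [ -0.4  -0.3]
 [ -0.5   0.3]
 [  0.2   4.9]
 [  0.1 -11.6]]
```

Run:
```python
from h import *; from plant import r
save([185.204,596.935,231.272],R.from_rotvec([-4.70667782e-01,-3.10573917e+00,2.8e-3]));did([-.366,-.328,-.098,-.0012,.0005,.601])
print(cmd()[0],r.observe()['ee_pos'])
for z in(330,240,195): print(delta([436.8,180.3,z],toolR(.364)))
```

```text
[437.65064235 175.3880074  329.82566959] [437.88336937 174.29872566 329.05444353]
[ 0.0049  0.001  -0.0002  0.     -0.      0.003 ]
[ 0.0049  0.001   0.0898  0.     -0.      0.003 ]
[ 0.0049  0.001   0.1348  0.     -0.      0.003 ]
```

Emit:
{"method": "play_rows", "body": {"motion": [{"tx": 0.005,"ty": 0.001,"tz": 0.045,"ax": 0,"ay": 0,"az": 0.003,"claw": 0.3},{"tx": 0.005,"ty": 0.001,"tz": 0.09,"ax": 0,"ay": 0,"az": 0.003,"claw": 0.3},{"tx": 0.005,"ty": 0.001,"tz": 0.12,"ax": 0,"ay": 0,"az": 0.003,"claw": 0.3},{"tx": 0.005,"ty": 0.001,"tz": 0.135,"ax": 0,"ay": 0,"az": 0.003,"claw": 0.3},{"tx": 0.005,"ty": 0.001,"tz": 0.135,"ax": 0,"ay": 0,"az": 0.003,"claw": 0.3},{"tx": 0.005,"ty": 0.001,"tz": 0.135,"ax": 0,"ay": 0,"az": 0.003,"claw": 0.6},{"tx": 0.005,"ty": 0.001,"tz": 0.135,"ax": 0,"ay": 0,"az": 0.003,"claw": 1},{"tx": 0.005,"ty": 0.001,"tz": 0.135,"ax": 0,"ay": 0,"az": 0.003,"claw": 1},{"tx": 0.005,"ty": 0.001,"tz": 0.135,"ax": 0,"ay": 0,"az": 0.003,"claw": 1},{"tx": 0.005,"ty": 0.001,"tz": 0.135,"ax": 0,"ay": 0,"az": 0.003,"claw": 1}]}}

```text
time: 2.8
ee_pos: [437.4, 180.7, 195.4]
orientation: [1.783, 2.586, 0.005]
wrist_force: [-0.5, 0.1, 5.1]
gripper_width: 11.1
gripper_force: 59.5
```

Emit:
{"method": "play_rows", "body": {"motion": [{"tx": 0,"ty": 0,"tz": 0,"ax": 0,"ay": 0,"az": 0,"claw": 1},{"tx": 0,"ty": 0,"tz": 0,"ax": 0,"ay": 0,"az": 0,"claw": 1},{"tx": 0,"ty": 0,"tz": 0,"ax": 0,"ay": 0,"az": 0,"claw": 1},{"tx": 0,"ty": 0,"tz": 0,"ax": 0,"ay": 0,"az": 0,"claw": 1}]}}

```text
time: 3.3
ee_pos: [437.5, 180.7, 195.4]
orientation: [1.783, 2.586, 0.005]
wrist_force: [-1.5, -0.5, 5.9]
gripper_width: 11.3
gripper_force: 59.5
```

Run:
```python
from h import *; from plant import r; import cv2
did([.005,.001,.135,0,0,.003]); print(cmd()[0])
o=r.observe();print(o['ee_pos'],o['gripper_width'],o['gripper_force'],o['wrist_force'])
s=r.read_camera('side')[:,:,::-1]; print(r.camera_info('wrist'))
w=r.read_camera('wrist')[:,:,::-1]
f=lambda i,x,y,w,h,k:cv2.resize(i[y:y+h,x:x+w],None,fx=k,fy=k,interpolation=cv2.INTER_CUBIC)
o=np.zeros((600,800,3),np.uint8);o[:480,:400]=f(s,225,125,80,96,5);o[:300,400:]=cv2.resize(w,(400,300));cv2.imwrite('pics/g1.png',o)
```

```text
[436.783172   180.4209228  194.82597605]
[437.46294865 180.65907011 195.43118717] 11.324048005742375 59.52630579471588 [-1.51660408 -0.54647345  5.93128615]
{'vertical_fov': 70.08551179437876, 'cx': 253.82069144087146, 'cy': 194.79909106953073, 'xyz': array([411.16369565, 249.00217625, 337.23791267]), 'attitude': array([-0.28670933, -0.05506029,  0.36121599])}
```

View pics/g1.png

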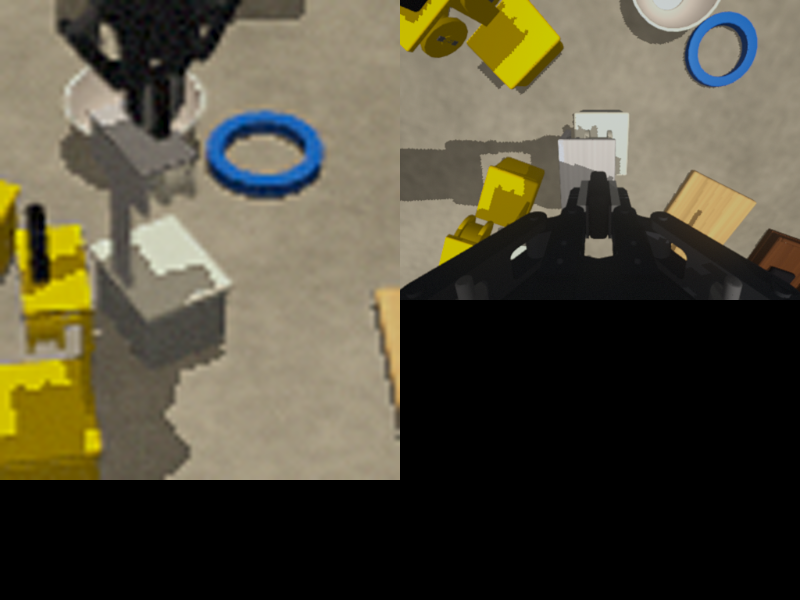

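The grip is good: width 11.3 mm, 59.5 N, with the fingers on the black grip and the plate straight below. Now I'll lift and carry.

```bash
cat >> h.py <<'E'
SL=np.tan(np.radians(6)); D=45.0
def pose(sx,sy,sz,lean=np.radians(6)): # seat in stand frame -> tcp
    Rc=R.from_euler('z',STAND[2])*R.from_euler('x',lean)
    return place(*STAND,[sx,sy,sz])[0]+Rc.apply([0,0,D]), toolR(STAND[2],lean)
E
python3 - <<'E'
from h import *
p0,r0=cmd(); print(delta(p0+[0,0,140],r0)); print(delta(*pose(-110,165,270))); print(delta(*pose(-110,165,258)));print(delta(*pose(-2,165,258)))
E
```

```text
[ 0.    0.   -0.14  0.    0.    0.  ]
[-0.1133  0.0789 -0.1199 -0.0161  0.0685  0.3081]
[-0.1133  0.0789 -0.1079 -0.0161  0.0685  0.3081]
[-0.1615  0.1755 -0.1079 -0.0161  0.0685  0.3081]
```

Emit:
{"method": "play_rows", "body": {"motion": [{"tx": 0,"ty": 0,"tz": -0.02,"ax": 0,"ay": 0,"az": 0,"claw": 1},{"tx": 0,"ty": 0,"tz": -0.06,"ax": 0,"ay": 0,"az": 0,"claw": 1},{"tx": 0,"ty": 0,"tz": -0.11,"ax": 0,"ay": 0,"az": 0,"claw": 1},{"tx": -0.03,"ty": 0.02,"tz": -0.12,"ax": -0.004,"ay": 0.017,"az": 0.08,"claw": 1},{"tx": -0.06,"ty": 0.04,"tz": -0.12,"ax": -0.008,"ay": 0.034,"az": 0.16,"claw": 1},{"tx": -0.09,"ty": 0.06,"tz": -0.12,"ax": -0.012,"ay": 0.051,"az": 0.24,"claw": 1},{"tx": -0.113,"ty": 0.079,"tz": -0.12,"ax": -0.0161,"ay": 0.0685,"az": 0.308,"claw": 1},{"tx": -0.113,"ty": 0.079,"tz": -0.108,"ax": -0.0161,"ay": 0.0685,"az": 0.308,"claw": 1},{"tx": -0.113,"ty": 0.079,"tz": -0.108,"ax": -0.0161,"ay": 0.0685,"az": 0.308,"claw": 1},{"tx": -0.113,"ty": 0.079,"tz": -0.108,"ax": -0.0161,"ay": 0.0685,"az": 0.308,"claw": 1}]}}

```text
time: 4.65
ee_pos: [549.7, 103.4, 301.5]
orientation: [-2.271, -2.061, -0.119]
wrist_force: [-0.0, 1.2, -2.9]
gripper_width: 11.4
gripper_force: 59.1
```

Run:
```python
from h import *; from plant import r; import cv2
p,q=did([-.113,.079,-.108,-.0161,.0685,.308]); 
r.read_camera('wrist');o=r.observe();print(o['time'],p,o['ee_pos'],q.as_rotvec(),o['orientation'],o['gripper_width'],o['wrist_force'],o['wrist_torque'])
i=r.camera_info('wrist');w=r.read_camera('wrist')[:,:,::-1];t=r.read_camera('top')[:,:,::-1];s=r.read_camera('side')[:,:,::-1]
print(i['xyz'],i['attitude'])
for n,im in zip('wts',(w,t,s)): cv2.imwrite(f'pics/h_{n}.png',im)
f=lambda i,x,y,w,h,k:cv2.resize(i[y:y+h,x:x+w],None,fx=k,fy=k,interpolation=cv2.INTER_CUBIC)
o=np.zeros((600,800,3),np.uint8);o[:384,:512]=w;o[384:,:512]=f(t,190,90,171,72,3);o[:600,520:800]=f(s,270,100,70,150,4)
cv2.imwrite('pics/h.png',o)
```

```text
4.7 [550.83543543 102.94195944 302.82176969] [550.09290101 103.46507355 302.03334017] [-2.2742373  -2.06070871 -0.11909586] [-2.27187799 -2.06127921 -0.12078583] 11.476160857848852 [-0.05499393 -0.15622011 -2.84190085] [-0.19666202  0.05967547 -0.02860694]
[555.86916337 161.11036691 450.74189028] [-0.18556569  0.01003212 -0.09637929]Traceback (most recent call last):
  File "<stdin>", line 8, in <module>
ValueError: could not broadcast input array from shape (216,513,3) into shape (216,512,3)
```

Run:
```python
import cv2,numpy as np
w,t,s=[cv2.imread(f'pics/h_{n}.png') for n in 'wts']
f=lambda i,x,y,w,h,k:cv2.resize(i[y:y+h,x:x+w],None,fx=k,fy=k,interpolation=cv2.INTER_CUBIC)
o=np.zeros((600,800,3),np.uint8);o[:384,:512]=w;o[384:,:510]=f(t,190,90,170,72,3);o[:600,520:800]=f(s,270,100,70,150,4)
cv2.imwrite('pics/h.png',o)
```

```text
(no output)
```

View pics/h.png

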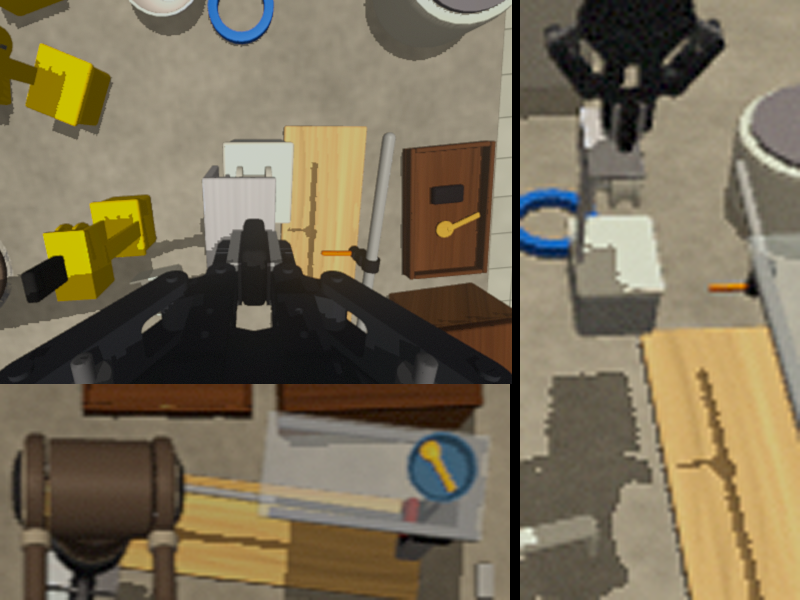

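The wrist view shows the rail end at (389,135), the keeper tip at (322,253) and the base corners at (285,126) and (366,126). The side view shows the rail end at (325,141). I'll refit the stand with all of these.

```bash
cat > fit3.py <<'E'
from h import *; import cv2
W=cv2.imread('pics/h_w.png').astype(int)
for y in (150,180,210,235): print(y,W[y,364:402].sum(1)//3)
CAM['w']=dict(fov=70.08551179437876,c=(253.82,194.80),p=[555.86916337,161.11036691,450.74189028],a=[-0.18556569,0.01003212,-0.09637929])
T=lambda u,v:('top',crop(u,v,5,195,95)); S=lambda u,v:('side',crop(u,v,4,295,145)); V=lambda u,v:('w',np.array([u,v]))
rz=lambda y,h:226+h+(y-160)*SL
obs=[(T(62,100),lambda h:(65,245,12)),(T(40,267),lambda h:(-65,245,12)),(T(672,333),lambda h:(-65,-245,12)),
(T(45,115),lambda h:(0,222,rz(222,h))),(T(217,207),lambda h:(-40,105,rz(105,h)-20)),
(S(22,152),lambda h:(-65,245,12)),(S(90,107),lambda h:(-40,105,rz(105,h)-20)),(('side',np.array([325,141])),lambda h:(0,222,rz(222,h))),
(V(285.5,126),lambda h:(-65,245,12)),(V(366,126),lambda h:(65,245,12)),(V(388.5,136),lambda h:(0,222,rz(222,h))),(V(322,253),lambda h:(-40,105,rz(105,h)-20))]
def res(p): return np.concatenate([proj(o[0],place(*p[:3],g(p[3])))[0]-o[1] for o,g in obs])
s=least_squares(res,[644,-67,-.1,-10],loss='soft_l1',x_scale=[100,100,1,10]);print('stand',s.x,'\n',s.fun.reshape(-1,2).round(1))
for y in(215,190,160,135): print(y,proj('w',place(*s.x[:3],(0,y,rz(y,s.x[3]))))[0])
# caddy plate in the hand: predicted plate uphill corners (z=188 -> 38 above seat)
Rc=R.from_euler('z',-.0986)*R.from_euler('x',np.radians(6)); tcp=np.array([550.1,103.5,302.0])
for x in(-29.5,12.5): print('plate',proj('w',tcp+Rc.apply([x,38,38-D])))
for x in(-31.5,40.5): print('lid',proj('w',tcp+Rc.apply([x,44,-88-D])))
E
python3 fit3.py
```

```text
150 [154 140 134 135 136 137 138 138 138 137 138 138 137 137 136 134 105  83
  98 116 131 141 150 161 170 166 162 159 153 136 130 133 133 133 133 132
 133 131]
180 [139 139 137 136 136 134 133 134 135 136 137 135 103  84 102 122 134 144
 154 162 165 163 160 156 146 137 134 134 135 134 135 136 136 135 135 134
 132 104]
210 [146 145 145 143 143 144 145 143 105  89 107 125 138 148 157 162 163 161
 157 153 143 144 147 147 147 145 145 143 142 140 140 140 142 142 142 142
 141 111]
235 [143 143 142 142 119  90  98 118 132 144 153 160 162 161 158 155 142 138
 139 140 139 139 138 138 139 139 140 140 141 142 141 140 140 138 139 137
 108  85]
stand [ 6.43930180e+02 -6.52216831e+01 -1.06908130e-01 -1.53272405e+01] 
 [[-0.8 -0.4]
 [-0.4 -0.7]
 [-0.4  0.7]
 [ 1.   0. ]
 [ 0.2 -0.5]
 [-0.9 -1.5]
 [ 0.   0.4]
 [-0.7 -0.3]
 [-1.2 -1.5]
 [ 1.9 -0.7]
 [-0.4  1. ]
 [ 0.7  0.4]]
215 [386.7931267  145.49937773]
190 [382.47575122 174.73405121]
160 [377.62806745 207.55965396]
135 [373.84073774 233.20517594]
plate [[201.03361495 178.59143421]]
plate [[276.32794406 178.73947853]]
lid [[222.30425342 143.53449801]]
lid [[294.8535572  143.67072204]]
```

```bash
sed -i 's/^STAND=[^;]*/STAND=np.array([644.3,-65.2,-.107])/' h.py
python3 - <<'E'
from h import *
for a in [(-110,165,247),(0,165,247),(0,165,232)]: print(delta(*pose(*a)))
E
```

```text
[ 0.0019  0.0009  0.0113 -0.0006  0.      0.0057]
[ 0.001   0.1109  0.0112 -0.0006  0.      0.0057]
[-0.0006  0.1109  0.0261 -0.0006  0.      0.0057]
```

Emit:
{"method": "play_rows", "body": {"motion": [{"tx": 0.002,"ty": 0.001,"tz": 0.011,"ax": -0.0006,"ay": 0,"az": 0.0057,"claw": 1},{"tx": 0.001,"ty": 0.03,"tz": 0.011,"ax": -0.0006,"ay": 0,"az": 0.0057,"claw": 1},{"tx": 0.001,"ty": 0.06,"tz": 0.011,"ax": -0.0006,"ay": 0,"az": 0.0057,"claw": 1},{"tx": 0.001,"ty": 0.09,"tz": 0.011,"ax": -0.0006,"ay": 0,"az": 0.0057,"claw": 1},{"tx": 0.001,"ty": 0.111,"tz": 0.011,"ax": -0.0006,"ay": 0,"az": 0.0057,"claw": 1},{"tx": 0.001,"ty": 0.111,"tz": 0.011,"ax": -0.0006,"ay": 0,"az": 0.0057,"claw": 1},{"tx": 0.001,"ty": 0.111,"tz": 0.011,"ax": -0.0006,"ay": 0,"az": 0.0057,"claw": 1},{"tx": 0.001,"ty": 0.111,"tz": 0.011,"ax": -0.0006,"ay": 0,"az": 0.0057,"claw": 1}]}}

```text
time: 5.85
ee_pos: [660.5, 94.4, 291.3]
orientation: [-2.282, -2.05, -0.121]
wrist_force: [0.0, -0.6, -4.3]
gripper_width: 11.2
gripper_force: 59.4
```

Run:
```python
from h import *; from plant import r; import cv2
p,q=did([.001,.111,.011,-.0006,0,.0057])
i=r.camera_info('wrist');o=r.observe();w=r.read_camera('wrist')
cv2.imwrite('pics/k_w.png',w[:,:,::-1]);cv2.imwrite('pics/k_s.png',r.read_camera('side')[:,:,::-1])
print(o['time'],p,o['ee_pos'],o['wrist_force'],o['wrist_torque'])
CAM['w']=dict(fov=70.08551179437876,c=(253.82,194.80),p=i['xyz'],a=i['attitude'])
for y in(218,210,200): print(y,proj('w',place(*STAND,(0,y,211+(y-160)*SL)))[0])
Rc=R.from_euler('z',STAND[2])*R.from_euler('x',np.radians(6))
for x in(-29.5,0,12.5): print('plate',proj('w',o['ee_pos']+Rc.apply([x,38,38-D]))[0])
for v in range(120,190,6): print(v,w[v,215:300].sum(1)//3)
print(delta(*pose(0,165,232)),delta(*pose(0,165,222)))
```

```text
5.85 [661.50838557  94.16700089 291.98211065] [660.50075538  94.35309498 291.2682486 ] [ 0.01973815 -0.63388334 -4.28342269] [-0.15922353  0.01913588  0.00529116]
218 [255.12925349 143.73185746]
210 [255.11053318 153.79384548]
200 [255.08767369 166.08060839]
plate [200.93274711 178.71516535]
plate [253.8236961  178.75968765]
plate [276.24299576 178.77855966]
120 [151 151 152 154 156 157 158 158 158 158 157 157 156 155 155 154 154 153
 153 153 152 152 152 152 154 154 155 155 155 154 154 153 152 152 151 150
 149 148 149 147 146 145 145 144 143 142 143 143 143 143 144 145 145 145
 146 147 146 147 146 147 146 145 144 143 142 143 144 144 146 147 148 148
 147 147 146 145 143 141 141 141 140 141 142 144 145]
126 [141 143 143 143 142 141 141 141 141 139 140 139 138 138 136 137 136 137
 137 136 136 136 135 136 136 136 137 138 139 138 139 141 141 140 140 139
 139 139 137 136 132 131 132 132 133 132 131 130 129 130 129 130 132 137
 138 139 139 140 140 142 142 142 141 140 140 139 139 139 139 140 135 138
 141 141 141 139 138 137 139 139 135 142 147 148 149]
132 [181 180 179 176 174 174 175 175 17
[... 2860 characters left out ...]
95 197 198 200 200 199 197 195 196 198 201 201 201
 198 197 197 197 198 198 198 197 196 196 197 198 199 198 197 196 196 196
 196 196 197 198 199 197 180 199 210 211 210 211 210 210 210 210 211 210
 210 210 210 207 197 171 168 166 146 144 149 150 148]
186 [199 201 201 200 199 199 199 199 201 200 199 198 197 198 198 199 199 198
 197 195 195 195 196 197 197 199 201 201 199 198 196 197 199 201 203 201
 199 198 198 198 199 199 199 198 196 197 198 199 200 199 197 196 196 197
 197 197 198 199 200 195 180 199 210 210 210 210 210 210 210 210 210 210
 210 210 210 205 190 177 174 164 142 143 150 151 150]
[-0.0016 -0.0001  0.0151 -0.      0.     -0.    ] [-0.0026 -0.0001  0.0251 -0.      0.     -0.    ]
```

Emit:
{"method": "play_rows", "body": {"motion": [{"tx": -0.0016,"ty": 0,"tz": 0.008,"ax": 0,"ay": 0,"az": 0,"claw": 1},{"tx": -0.0016,"ty": 0,"tz": 0.015,"ax": 0,"ay": 0,"az": 0,"claw": 1},{"tx": -0.0016,"ty": 0,"tz": 0.015,"ax": 0,"ay": 0,"az": 0,"claw": 1},{"tx": -0.0016,"ty": 0,"tz": 0.015,"ax": 0,"ay": 0,"az": 0,"claw": 1},{"tx": -0.0016,"ty": 0,"tz": 0.015,"ax": 0,"ay": 0,"az": 0,"claw": 1},{"tx": -0.0016,"ty": 0,"tz": 0.015,"ax": 0,"ay": 0,"az": 0,"claw": 1}]}}

```text
time: 6.7
ee_pos: [661.7, 94.1, 276.7]
orientation: [-2.283, -2.051, -0.123]
wrist_force: [0.2, 0.2, -3.1]
gripper_width: 11.2
gripper_force: 59.3
```

Run:
```python
from h import *; from plant import r; import cv2
p,q=did([-.0016,0,.015,0,0,0])
o=r.observe();w=r.read_camera('wrist')
cv2.imwrite('pics/l_w.png',w[:,:,::-1]);cv2.imwrite('pics/l_s.png',r.read_camera('side')[:,:,::-1])
print(o['time'],p,o['ee_pos'],o['wrist_force'],(q.inv()*R.from_rotvec(o['orientation'])).as_rotvec())
for v in range(150,178,3): print(v,w[v,232:276].sum(1)//3)
```

```text
6.7 [661.50526082  94.14320578 276.89703776] [661.67887323  94.07173575 276.67328738] [ 0.16175169  0.19862234 -3.11739558] [-1.00586236e-03  1.87579182e-03 -4.89148183e-05]
150 [211 212 211 211 212 212 211 211 211 211 211 191 177 176 148 127 139 155
 164 171 177 180 176 169 165 159 145 136 195 212 212 211 211 211 210 211
 211 211 211 210 211 211 211 211]
153 [212 211 211 211 212 212 211 211 211 212 212 211 179 147 122 120 140 154
 164 171 177 181 176 169 165 159 146 136 194 212 211 211 211 211 210 211
 210 211 211 210 211 211 211 211]
156 [211 212 212 212 211 212 211 212 211 211 212 212 179 147 134 126 139 153
 165 171 176 181 176 169 165 159 145 136 194 212 211 211 211 211 211 210
 211 211 211 211 211 211 211 211]
159 [211 211 211 212 211 212 211 211 212 211 177 149 145 145 135 126 138 153
 163 171 176 180 175 169 165 160 146 146 196 211 211 211 211 210 210 211
 211 211 210 211 210 211 211 210]
162 [211 211 211 211 211 211 211 211 212 212 202 169 147 145 135 127 138 153
 164 171 175 180 176 169 165 159 146 146 196 212 211 211 211 211 211 211
 211 211 211 210 210 210 211 211]
165 [2
[... 213 characters left out ...]
3 152 146 120 133 146 147 135 126 138 153
 163 171 175 178 175 169 166 159 145 146 196 211 212 211 183 145 149 156
 154 152 150 183 205 211 210 210]
171 [211 211 211 201 186 181 179 178 177 168 128 127 143 146 132 124 138 153
 163 171 175 178 175 169 166 160 145 146 196 212 212 211 170 129 166 181
 180 177 175 180 202 211 210 210]
174 [212 212 212 204 195 191 191 190 188 176 135 135 140 136 132 124 131 141
 149 154 157 159 157 153 151 146 135 131 172 186 185 182 138 113 175 192
 191 189 187 183 202 211 211 210]
177 [130 127 125 115 122 129 129 129 129 127 120 119 122 121 120 120 122 122
 122 123 122 122 122 122 122 122 121 122 121 122 122 117 113 104 115 129
 132 132 132 130 135 139 148 184]
```

Aligned: rail centre is at column 253.3 and roller centre at 253.5. Now feeling downwards.

Emit:
{"method": "play_rows", "body": {"motion": [{"tx": -0.0004,"ty": 0,"tz": 0.004,"ax": 0,"ay": 0,"az": 0,"claw": 1},{"tx": -0.0008,"ty": 0,"tz": 0.008,"ax": 0,"ay": 0,"az": 0,"claw": 1},{"tx": -0.0008,"ty": 0,"tz": 0.008,"ax": 0,"ay": 0,"az": 0,"claw": 1},{"tx": -0.0008,"ty": 0,"tz": 0.008,"ax": 0,"ay": 0,"az": 0,"claw": 1}]}}

```text
time: 7.3
ee_pos: [661.5, 94.1, 268.2]
orientation: [-2.283, -2.05, -0.122]
wrist_force: [-0.4, 0.0, -2.6]
gripper_width: 11.2
gripper_force: 59.3
```

Emit:
{"method": "play_rows", "body": {"motion": [{"tx": -0.0001,"ty": 0,"tz": 0.001,"ax": 0,"ay": 0,"az": 0,"claw": 1},{"tx": -0.0002,"ty": 0,"tz": 0.002,"ax": 0,"ay": 0,"az": 0,"claw": 1},{"tx": -0.0002,"ty": 0,"tz": 0.002,"ax": 0,"ay": 0,"az": 0,"claw": 1}]}}

```text
time: 7.68
ee_pos: [661.4, 94.1, 266.2]
orientation: [-2.283, -2.05, -0.122]
wrist_force: [-0.1, 0.1, -3.8]
gripper_width: 11.3
gripper_force: 59.3
```

Emit:
{"method": "play_rows", "body": {"motion": [{"tx": -0.0001,"ty": 0,"tz": 0.001,"ax": 0,"ay": 0,"az": 0,"claw": 1},{"tx": -0.0001,"ty": 0,"tz": 0.001,"ax": 0,"ay": 0,"az": 0,"claw": 1},{"tx": -0.0001,"ty": 0,"tz": 0.001,"ax": 0,"ay": 0,"az": 0,"claw": 1}]}}

```text
time: 8.05
ee_pos: [661.5, 94.1, 265.3]
orientation: [-2.283, -2.051, -0.122]
wrist_force: [-0.1, -0.0, -2.6]
gripper_width: 11.3
gripper_force: 59.3
```

Emit:
{"method": "play_rows", "body": {"motion": [{"tx": -0.0001,"ty": 0,"tz": 0.001,"ax": 0,"ay": 0,"az": 0,"claw": 1},{"tx": -0.0001,"ty": 0,"tz": 0.001,"ax": 0,"ay": 0,"az": 0,"claw": 1},{"tx": -0.0001,"ty": 0,"tz": 0.001,"ax": 0,"ay": 0,"az": 0,"claw": 1}]}}

```text
time: 8.43
ee_pos: [661.5, 94.2, 264.3]
orientation: [-2.283, -2.051, -0.122]
wrist_force: [0.1, -0.7, -3.1]
gripper_width: 11.1
gripper_force: 59.3
```

Emit:
{"method": "play_rows", "body": {"motion": [{"tx": -0.0001,"ty": 0,"tz": 0.001,"ax": 0,"ay": 0,"az": 0,"claw": 1},{"tx": -0.0001,"ty": 0,"tz": 0.001,"ax": 0,"ay": 0,"az": 0,"claw": 1},{"tx": -0.0001,"ty": 0,"tz": 0.001,"ax": 0,"ay": 0,"az": 0,"claw": 1}]}}

```text
time: 8.8
ee_pos: [661.5, 94.1, 263.2]
orientation: [-2.283, -2.05, -0.122]
wrist_force: [0.4, 0.1, -3.2]
gripper_width: 11.2
gripper_force: 59.3
```

Run:
```python
from plant import r
import numpy as np,time
for k in range(4):
    o=r.observe(); print(o['time'],o['wrist_force'].round(2),o['wrist_torque'].round(3)); r.read_camera('side')
```

```text
8.8 [ 0.4   0.07 -3.24] [-0.246 -0.002  0.007]
8.85 [-1.28  0.46 -3.15] [-0.156 -0.001 -0.01 ]
8.9 [ 0.54  1.66 -2.2 ] [-0.202 -0.029  0.027]
8.95 [ 0.2  -0.01 -3.2 ] [-0.119 -0.02  -0.031]
```

Emit:
{"method": "play_rows", "body": {"motion": [{"tx": -0.0001,"ty": 0,"tz": 0.001,"ax": 0,"ay": 0,"az": 0,"claw": 1},{"tx": -0.0001,"ty": 0,"tz": 0.001,"ax": 0,"ay": 0,"az": 0,"claw": 1},{"tx": -0.0001,"ty": 0,"tz": 0.001,"ax": 0,"ay": 0,"az": 0,"claw": 1}]}}

```text
time: 9.38
ee_pos: [661.6, 94.2, 262.4]
orientation: [-2.283, -2.051, -0.122]
wrist_force: [0.5, 1.0, -2.8]
gripper_width: 11.2
gripper_force: 59.4
```

Emit:
{"method": "play_rows", "body": {"motion": [{"tx": 0,"ty": 0,"tz": 0.0005,"ax": 0,"ay": 0,"az": 0,"claw": 1},{"tx": 0,"ty": 0,"tz": 0.0005,"ax": 0,"ay": 0,"az": 0,"claw": 1},{"tx": 0,"ty": 0,"tz": 0.0005,"ax": 0,"ay": 0,"az": 0,"claw": 1}]}}

```text
time: 9.75
ee_pos: [661.6, 94.2, 261.9]
orientation: [-2.283, -2.051, -0.122]
wrist_force: [-0.8, -0.2, -2.5]
gripper_width: 11.3
gripper_force: 59.4
```

Emit:
{"method": "play_rows", "body": {"motion": [{"tx": -0.0001,"ty": 0,"tz": 0.001,"ax": 0,"ay": 0,"az": 0,"claw": 1},{"tx": -0.0001,"ty": 0,"tz": 0.001,"ax": 0,"ay": 0,"az": 0,"claw": 1},{"tx": -0.0001,"ty": 0,"tz": 0.001,"ax": 0,"ay": 0,"az": 0,"claw": 1}]}}

```text
time: 10.12
ee_pos: [661.6, 94.2, 261.0]
orientation: [-2.283, -2.051, -0.122]
wrist_force: [-0.1, -0.4, -0.8]
gripper_width: 11.3
gripper_force: 59.5
```

```bash
cat > av.py <<'E'
from plant import r
import numpy as np
F=[];Q=[];P=[]
for k in range(6): r.read_camera('side');o=r.observe();F.append(o['wrist_force']);Q.append(o['wrist_torque']);P.append(o['ee_pos'])
print(o['time'],np.mean(F,0).round(2),np.mean(Q,0).round(3),np.mean(P,0).round(2))
E
python3 av.py
```

```text
10.425 [-0.01 -0.15 -0.98] [-0.209  0.024 -0.026] [661.6   94.22 260.93]
```

Contact found: about 2.2 N on the rail, so the rollers are down. Now I'll slide downhill along tool -x, checking the force as I go.

Emit:
{"method": "play_rows", "body": {"motion": [{"tx": -0.003,"ty": 0,"tz": 0.0001,"ax": 0,"ay": 0,"az": 0,"claw": 1},{"tx": -0.006,"ty": 0,"tz": 0.0001,"ax": 0,"ay": 0,"az": 0,"claw": 1},{"tx": -0.01,"ty": 0,"tz": 0.0001,"ax": 0,"ay": 0,"az": 0,"claw": 1},{"tx": -0.014,"ty": 0,"tz": 0.0001,"ax": 0,"ay": 0,"az": 0,"claw": 1},{"tx": -0.018,"ty": 0,"tz": 0.0001,"ax": 0,"ay": 0,"az": 0,"claw": 1},{"tx": -0.02,"ty": 0,"tz": 0.0001,"ax": 0,"ay": 0,"az": 0,"claw": 1},{"tx": -0.02,"ty": 0,"tz": 0.0001,"ax": 0,"ay": 0,"az": 0,"claw": 1}]}}

```text
time: 11.3
ee_pos: [659.4, 74.2, 258.6]
orientation: [-2.283, -2.05, -0.122]
wrist_force: [0.0, -0.9, -0.3]
gripper_width: 11.2
gripper_force: 59.6
```

```bash
python3 av.py
```

```text
11.6 [ 0.16 -0.32 -0.36] [-0.238  0.019 -0.014] [659.41  74.51 258.6 ]
```

Emit:
{"method": "play_rows", "body": {"motion": [{"tx": -0.004,"ty": 0,"tz": 0,"ax": 0,"ay": 0,"az": 0,"claw": 1},{"tx": -0.008,"ty": 0,"tz": 0,"ax": 0,"ay": 0,"az": 0,"claw": 1},{"tx": -0.012,"ty": 0,"tz": 0,"ax": 0,"ay": 0,"az": 0,"claw": 1},{"tx": -0.016,"ty": 0,"tz": 0,"ax": 0,"ay": 0,"az": 0,"claw": 1},{"tx": -0.02,"ty": 0,"tz": 0,"ax": 0,"ay": 0,"az": 0,"claw": 1},{"tx": -0.02,"ty": 0,"tz": 0,"ax": 0,"ay": 0,"az": 0,"claw": 1}]}}

```text
time: 12.35
ee_pos: [657.3, 54.2, 256.4]
orientation: [-2.283, -2.05, -0.122]
wrist_force: [0.3, -0.6, -1.4]
gripper_width: 11.2
gripper_force: 59.8
```

```bash
python3 av.py
```

```text
12.65 [-0.28 -0.45 -0.38] [-0.223  0.002 -0.002] [657.29  54.67 256.48]
```

Steady at 2.7 N. Next 20 mm, into the keeper.

Emit:
{"method": "play_rows", "body": {"motion": [{"tx": -0.003,"ty": 0,"tz": 0,"ax": 0,"ay": 0,"az": 0,"claw": 1},{"tx": -0.006,"ty": 0,"tz": 0,"ax": 0,"ay": 0,"az": 0,"claw": 1},{"tx": -0.009,"ty": 0,"tz": 0,"ax": 0,"ay": 0,"az": 0,"claw": 1},{"tx": -0.012,"ty": 0,"tz": 0,"ax": 0,"ay": 0,"az": 0,"claw": 1},{"tx": -0.015,"ty": 0,"tz": 0,"ax": 0,"ay": 0,"az": 0,"claw": 1},{"tx": -0.018,"ty": 0,"tz": 0,"ax": 0,"ay": 0,"az": 0,"claw": 1},{"tx": -0.02,"ty": 0,"tz": 0,"ax": 0,"ay": 0,"az": 0,"claw": 1},{"tx": -0.02,"ty": 0,"tz": 0,"ax": 0,"ay": 0,"az": 0,"claw": 1}]}}

```text
time: 13.65
ee_pos: [655.0, 34.5, 254.2]
orientation: [-2.283, -2.051, -0.121]
wrist_force: [0.4, 0.9, 0.0]
gripper_width: 11.7
gripper_force: 59.9
```

```bash
python3 av.py
```

```text
13.95 [0.24 0.63 0.43] [ 0.151  0.055 -0.03 ] [655.08  34.68 254.29]
```

Emit:
{"method": "play_rows", "body": {"motion": [{"tx": -0.003,"ty": 0,"tz": 0,"ax": 0,"ay": 0,"az": 0,"claw": 1},{"tx": -0.006,"ty": 0,"tz": 0,"ax": 0,"ay": 0,"az": 0,"claw": 1},{"tx": -0.009,"ty": 0,"tz": 0,"ax": 0,"ay": 0,"az": 0,"claw": 1},{"tx": -0.012,"ty": 0,"tz": 0,"ax": 0,"ay": 0,"az": 0,"claw": 1},{"tx": -0.015,"ty": 0,"tz": 0,"ax": 0,"ay": 0,"az": 0,"claw": 1},{"tx": -0.015,"ty": 0,"tz": 0,"ax": 0,"ay": 0,"az": 0,"claw": 1}]}}

```text
time: 14.7
ee_pos: [653.4, 19.1, 252.6]
orientation: [-2.283, -2.051, -0.12]
wrist_force: [-0.3, 0.3, 1.0]
gripper_width: 11.4
gripper_force: 59.9
```

```bash
python3 av.py
```

```text
15.0 [-0.76 -0.37  0.66] [-0.242  0.176  0.018] [653.44  19.53 252.64]
```

Emit:
{"method": "play_rows", "body": {"motion": [{"tx": -0.003,"ty": 0,"tz": -0.0001,"ax": 0,"ay": 0,"az": 0,"claw": 1},{"tx": -0.006,"ty": 0,"tz": -0.0001,"ax": 0,"ay": 0,"az": 0,"claw": 1},{"tx": -0.009,"ty": 0,"tz": -0.0001,"ax": 0,"ay": 0,"az": 0,"claw": 1},{"tx": -0.012,"ty": 0,"tz": -0.0001,"ax": 0,"ay": 0,"az": 0,"claw": 1},{"tx": -0.015,"ty": 0,"tz": -0.0001,"ax": 0,"ay": 0,"az": 0,"claw": 1},{"tx": -0.015,"ty": 0,"tz": -0.0001,"ax": 0,"ay": 0,"az": 0,"claw": 1}]}}

```text
time: 15.75
ee_pos: [651.7, 4.3, 251.1]
orientation: [-2.283, -2.051, -0.12]
wrist_force: [-0.9, -1.4, 1.3]
gripper_width: 11.2
gripper_force: 60.0
```

```bash
python3 av.py; python3 -c "
from plant import r;import cv2
cv2.imwrite('pics/m_s.png',r.read_camera('side')[:,:,::-1])
w=r.read_camera('wrist');cv2.imwrite('pics/m_w.png',w[:,:,::-1])"
```

```text
16.05 [-1.34 -1.6   0.86] [-0.551  0.3    0.064] [651.79   4.6  251.12]
```

Emit:
{"method": "play_rows", "body": {"motion": [{"tx": -0.003,"ty": 0,"tz": -0.0001,"ax": 0,"ay": 0,"az": 0,"claw": 1},{"tx": -0.006,"ty": 0,"tz": -0.0001,"ax": 0,"ay": 0,"az": 0,"claw": 1},{"tx": -0.009,"ty": 0,"tz": -0.0001,"ax": 0,"ay": 0,"az": 0,"claw": 1},{"tx": -0.012,"ty": 0,"tz": -0.0001,"ax": 0,"ay": 0,"az": 0,"claw": 1},{"tx": -0.015,"ty": 0,"tz": -0.0001,"ax": 0,"ay": 0,"az": 0,"claw": 1},{"tx": -0.015,"ty": 0,"tz": -0.0001,"ax": 0,"ay": 0,"az": 0,"claw": 1}]}}

```text
time: 16.9
ee_pos: [650.3, -10.3, 249.7]
orientation: [-2.283, -2.05, -0.121]
wrist_force: [-1.9, -1.9, 0.9]
gripper_width: 11.1
gripper_force: 60.0
```

```bash
python3 av.py
```

```text
17.2 [-0.93 -0.19  1.31] [-0.236  0.252 -0.008] [650.38  -9.81 249.74]
```

Emit:
{"method": "play_rows", "body": {"motion": [{"tx": -0.003,"ty": 0,"tz": -0.0001,"ax": 0,"ay": 0,"az": 0,"claw": 1},{"tx": -0.006,"ty": 0,"tz": -0.0001,"ax": 0,"ay": 0,"az": 0,"claw": 1},{"tx": -0.008,"ty": 0,"tz": -0.0001,"ax": 0,"ay": 0,"az": 0,"claw": 1},{"tx": -0.008,"ty": 0,"tz": -0.0001,"ax": 0,"ay": 0,"az": 0,"claw": 1}]}}

```text
time: 17.7
ee_pos: [649.5, -17.9, 249.0]
orientation: [-2.283, -2.05, -0.122]
wrist_force: [-1.2, -0.4, 0.8]
gripper_width: 10.8
gripper_force: 60.0
```

```bash
python3 av.py
python3 - <<'E'
from plant import r;import cv2,numpy as np
from h import *
o=r.observe();Rc=R.from_euler('z',STAND[2])*R.from_euler('x',np.radians(6))
s=o['ee_pos']-Rc.apply([0,0,D]);print('seat',place(0,0,-STAND[2],s-[STAND[0],STAND[1],0]))
a=r.read_camera('side')[:,:,::-1];w=r.read_camera('wrist')[:,:,::-1]
cv2.imwrite('pics/n_s.png',a);cv2.imwrite('pics/n_w.png',w)
def orange(i):
    h=cv2.cvtColor(np.ascontiguousarray(i),cv2.COLOR_BGR2HSV);return cv2.inRange(h,(8,200,150),(16,255,255))
for n in('n_s','m_s','l_s'):
    m=orange(cv2.imread(f'pics/{n}.png'))[150:190,290:340];ys,xs=np.nonzero(m);print(n,len(xs),xs.min(initial=99)+290,xs.max(initial=0)+290,ys.min(initial=99)+150,ys.max(initial=0)+150)
for n in('n_w','m_w','h_w'):
    m=orange(cv2.imread(f'pics/{n}.png'));ys,xs=np.nonzero(m);print(n,len(xs),[(x,y) for x,y in zip(xs,ys)][::max(1,len(xs)//8)])
E
```

```text
18.0 [-0.72 -0.31  1.56] [-0.253  0.24  -0.003] [649.54 -17.6  249.  ]
seat [[1.21637651e-01 5.27144878e+01 2.04247332e+02]]
n_s 1 318 318 172 172
m_s 0 389 290 249 150
l_s 4 322 325 171 171
n_w 95 [(np.int64(207), np.int64(140)), (np.int64(218), np.int64(140)), (np.int64(229), np.int64(140)), (np.int64(236), np.int64(142)), (np.int64(207), np.int64(145)), (np.int64(218), np.int64(145)), (np.int64(229), np.int64(145)), (np.int64(205), np.int64(146)), (np.int64(216), np.int64(146))]
m_w 0 []
h_w 68 [(np.int64(322), np.int64(251)), (np.int64(330), np.int64(251)), (np.int64(338), np.int64(251)), (np.int64(346), np.int64(251)), (np.int64(337), np.int64(252)), (np.int64(348), np.int64(252)), (np.int64(328), np.int64(255)), (np.int64(339), np.int64(255)), (np.int64(347), np.int64(255))]
```

The keeper is straight out again behind the caddy: in the wrist view it is level at rows 140–146, while at the previous check it was folded out of sight. Releasing now.

Emit:
{"method": "play_rows", "body": {"motion": [{"tx": 0,"ty": 0,"tz": -0.0001,"ax": 0,"ay": 0,"az": 0,"claw": 1},{"tx": 0,"ty": 0,"tz": -0.0001,"ax": 0,"ay": 0,"az": 0,"claw": 0.8},{"tx": 0,"ty": 0,"tz": -0.0001,"ax": 0,"ay": 0,"az": 0,"claw": 0.6},{"tx": 0,"ty": 0,"tz": -0.0001,"ax": 0,"ay": 0,"az": 0,"claw": 0.4},{"tx": 0,"ty": 0,"tz": -0.0001,"ax": 0,"ay": 0,"az": 0,"claw": 0.3},{"tx": 0,"ty": 0,"tz": -0.0001,"ax": 0,"ay": 0,"az": 0,"claw": 0.3},{"tx": 0,"ty": 0,"tz": -0.0001,"ax": 0,"ay": 0,"az": 0,"claw": 0.3},{"tx": 0,"ty": 0,"tz": -0.0001,"ax": 0,"ay": 0,"az": 0,"claw": 0.3},{"tx": 0,"ty": 0,"tz": -0.0001,"ax": 0,"ay": 0,"az": 0,"claw": 0.3},{"tx": 0,"ty": 0,"tz": -0.0001,"ax": 0,"ay": 0,"az": 0,"claw": 0.3}]}}

```text
time: 19.35
ee_pos: [649.5, -17.5, 249.1]
orientation: [-2.283, -2.051, -0.122]
wrist_force: [-0.0, -0.2, 0.3]
gripper_width: 59.7
gripper_force: 0.0
```

Emit:
{"method": "play_rows", "body": {"motion": [{"tx": 0,"ty": 0,"tz": 0,"ax": 0,"ay": 0,"az": 0,"claw": 0.3},{"tx": 0,"ty": 0,"tz": 0,"ax": 0,"ay": 0,"az": 0,"claw": 0.3},{"tx": 0,"ty": 0,"tz": 0,"ax": 0,"ay": 0,"az": 0,"claw": 0.3},{"tx": 0,"ty": 0,"tz": 0,"ax": 0,"ay": 0,"az": 0,"claw": 0.3},{"tx": 0,"ty": 0,"tz": 0,"ax": 0,"ay": 0,"az": 0,"claw": 0.3},{"tx": 0,"ty": 0,"tz": 0,"ax": 0,"ay": 0,"az": 0,"claw": 0.3},{"tx": 0,"ty": 0,"tz": 0,"ax": 0,"ay": 0,"az": 0,"claw": 0.3},{"tx": 0,"ty": 0,"tz": 0,"ax": 0,"ay": 0,"az": 0,"claw": 0.3},{"tx": 0,"ty": 0,"tz": 0,"ax": 0,"ay": 0,"az": 0,"claw": 0.3},{"tx": 0,"ty": 0,"tz": 0,"ax": 0,"ay": 0,"az": 0,"claw": 0.3}]}}

```text
time: 20.6
ee_pos: [649.5, -17.5, 249.1]
orientation: [-2.283, -2.051, -0.122]
wrist_force: [0.1, -0.2, -0.4]
gripper_width: 59.8
gripper_force: 0.0
```

Run:
```python
from plant import r;import cv2,numpy as np
o=r.observe();print(o['time'],o['wrist_force'],o['gripper_width'])
a=r.read_camera('side')[:,:,::-1].copy();b=cv2.imread('pics/n_s.png')
d=cv2.absdiff(a,b).max(2)>40; ys,xs=np.nonzero(d[:,200:]);print(len(xs),xs.min()+200,xs.max()+200,ys.min(),ys.max())
cv2.imwrite('pics/p_s.png',a)
import time
a2=r.read_camera('side')[:,:,::-1];d=cv2.absdiff(a,a2).max(2)>25;ys,xs=np.nonzero(d);print('moving px',len(xs),xs[:20],ys[:20])
f=cv2.resize(a[80:300,270:400],None,fx=2.7,fy=2.7,interpolation=cv2.INTER_CUBIC);cv2.imwrite('pics/p.png',f)
```

```text
20.6 [ 0.09480025 -0.16329376 -0.36714175] 59.84444166356063
2265 301 368 71 274
moving px 42 [101 123 129 159 244 261 362 111 357 364 213 119 124 335 357  62  47 327
 332 353] [  0   2   3  17  46  52  95  96  99 100 111 113 114 134 134 137 141 141
 145 145]
```

View pics/p.png

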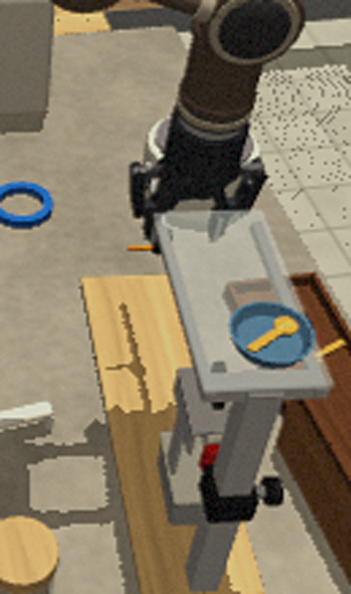

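The caddy hangs under the shelf at the red stop, with the keeper straight out at (140,248). I'll back the hand off uphill and up, then check that the caddy is still.

Emit:
{"method": "play_rows", "body": {"motion": [{"tx": 0.02,"ty": 0,"tz": 0,"ax": 0,"ay": 0,"az": 0,"claw": 0.3},{"tx": 0.05,"ty": 0,"tz": 0,"ax": 0,"ay": 0,"az": 0,"claw": 0.3},{"tx": 0.08,"ty": 0,"tz": -0.02,"ax": 0,"ay": 0,"az": 0,"claw": 0.3},{"tx": 0.11,"ty": 0,"tz": -0.06,"ax": 0,"ay": 0,"az": 0,"claw": 0.3},{"tx": 0.13,"ty": 0,"tz": -0.1,"ax": 0,"ay": 0,"az": 0,"claw": 0.3},{"tx": 0.13,"ty": 0,"tz": -0.1,"ax": 0,"ay": 0,"az": 0,"claw": 0.3},{"tx": 0.13,"ty": 0,"tz": -0.1,"ax": 0,"ay": 0,"az": 0,"claw": 0.3},{"tx": 0.13,"ty": 0,"tz": -0.1,"ax": 0,"ay": 0,"az": 0,"claw": 0.3},{"tx": 0.13,"ty": 0,"tz": -0.1,"ax": 0,"ay": 0,"az": 0,"claw": 0.3},{"tx": 0.13,"ty": 0,"tz": -0.1,"ax": 0,"ay": 0,"az": 0,"claw": 0.3}]}}

```text
time: 21.95
ee_pos: [661.9, 100.0, 361.3]
orientation: [-2.283, -2.049, -0.12]
wrist_force: [-0.6, 0.1, 0.3]
gripper_width: 60.0
gripper_force: 0.0
```

Run:
```python
from plant import r;import cv2,numpy as np
from h import *
a=cv2.imread('pics/p_s.png');n=[]
for k in range(12): b=r.read_camera('side')[:,:,::-1].copy()
reg=(slice(205,285),slice(320,365))
print('changed px in caddy region:',int((cv2.absdiff(a,b).max(2)>40)[reg].sum()),r.observe()['time'])
# tin bottom/lid corner predictions in crop coords of p.png for caddy y=-134
Rc=R.from_euler('x',np.radians(6)); zs=226-15.3+5+(-134-160)*SL
for y in(-150,-134,-117):
    zz=zs+(y+134)*SL
    L=[Rc.apply(v)+[0,y,zz] for v in((-31.7,-44,-88),(-31.7,-44,-150),(-29.5,-38,38))]
    print(y,((proj('side',place(*STAND,L))-[270,80]+.5)*2.7).round())
```

```text
changed px in caddy region: 244 22.55
-150 [[173. 504.]
 [164. 531.]
 [196. 435.]]
-134 [[170. 490.]
 [161. 517.]
 [193. 420.]]
-117 [[168. 475.]
 [159. 503.]
 [189. 405.]]
```

Run:
```python
from plant import r;import cv2,numpy as np
reg=(slice(205,285),slice(320,365))
a=r.read_camera('side')[:,:,::-1].copy()
for k in range(20): b=r.read_camera('side')[:,:,::-1].copy()
print(int((cv2.absdiff(a,b).max(2)>40)[reg].sum()),r.observe()['time'])
cv2.imwrite('pics/z.png',np.hstack([cv2.resize(b[160:300,290:400],None,fx=3.6,fy=4,interpolation=cv2.INTER_CUBIC),cv2.resize(cv2.imread('pics/p_s.png')[160:300,290:400],None,fx=3.6,fy=4)]))
```

```text
2 23.6
```

Run:
```python
from plant import r;import cv2,numpy as np
from h import *
a=cv2.imread('pics/p_s.png');b=r.read_camera('side')[:,:,::-1].copy()
g=lambda i:cv2.Canny(cv2.cvtColor(i,cv2.COLOR_BGR2GRAY),40,100)
t=g(a)[235:280,325:350];m=cv2.matchTemplate(g(b)[215:300,315:360],t,cv2.TM_CCOEFF_NORMED);_,v,_,l=cv2.minMaxLoc(m);print('shift',l[0]-10,l[1]-20,v)
gb=cv2.cvtColor(b,cv2.COLOR_BGR2GRAY)
for x in(331,335,339):print(x,gb[232:284,x])
h=cv2.cvtColor(b,cv2.COLOR_BGR2HSV);ys,xs=np.nonzero(cv2.inRange(h,(8,190,140),(18,255,255))[155:190,300:335]);print('keeper',xs.min()+300,xs.max()+300,ys.min()+155,ys.max()+155)
```

```text
shift 0 0 0.768657922744751
331 [172 170 170 170 170 172 173 129 142 141 139 139 136 140 140 137 118 118
 125 120  94  76  63  62  65  63  61  64  62  63  63  65  65  67  68  73
  85  88  96 102 102 103  96 104  99 103 102 105 105 107 105 102]
335 [149 124 129  98  97  79  76  70  72  74  71  67  68  69  73  78  78  83
  79  95  90 121 117 136 138 136 139 139 138 139 137 137 143 140 114  59
  73  77  72  72  69  71  79 107 107  99 102 102 105 104  99 104]
339 [ 98  84  54  65  71  69  69  70  72  73  72  69  67  77  74  91 130 139
 142 138 137 136 135 134 138 139 137 138 137 136 135 136 140 136 120  76
  73  81  72  75  70  74  89 105 103 106 106 105 108 106 109 108]
keeper 318 325 171 171
```

```bash
python3 -c "
from plant import r
print(r.sign_off())"
```

```text
the job is handed in; nothing more can be done
None
```

The job is handed in, with no verdict returned: the caddy hangs at rest by the red stop (y read roughly -142 to -149 mm from the image, limits -152 to -117), the keeper is sprung back, and rail force stayed under about 5 N at each check.

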